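# Brush the scrap off a board heater's bed

### The job

Clear the four pieces of scrap off the board heater's bed with the bench brush: take the brush from its stand, set its bristles down on the steel bed at the end away from the grey tray, behind all the scrap, and sweep along the bed to its other end with the bristles bearing lightly on the steel, so that every piece drops into the tray. Press gently (under about 15 N), touch the scrap with the brush only, and leave the jar, the spool and the screwdriver where they are. Finally put the brush back upright in its stand, fully seated.

Things in the scene. Friction and masses are not known exactly. Their poses are not given: they have to be found in the camera images.
- bed: board heater, fixed: dark teal casing 118 x 190 mm under a flat steel bed 124 mm (its x) by 230 mm (its y, the long axis), upper face 50 mm above the bench. Along each long side a 12 mm wide rail stands 22 mm above the bed; the channel between the rails is 100 mm wide (x -50 to 50) and open at both ends (y = -115 and 115). Origin: centre of its underside, on the bench
- bed_top (a point): centre of the steel bed's upper face, with the heater's axes
- tray: grey open catch tray, fixed, 130 mm (x) by 100 mm (y), 38 mm high, 4 mm walls. It stands under one end of the bed, either one; its centre is 148 mm from the bed's, with the same yaw, and the bed overhangs its near wall by 13 mm. Origin: centre of its underside
- tin: closed flat dark metal tin, fixed, 132 x 102 mm, 38 mm high, under the bed's other end, away from the tray; not a place for scrap. Origin: centre of its underside
- seat (a point): where the brush's origin belongs on its stand, 60 mm above the bench. The stand is a fixed black cradle, 70 mm (x) by 120 mm (y): two ledges along y with a 26 mm slot between them for the bristles carry the brush's block, between lips 48 mm apart in x (10 mm above the ledges) and end walls 92 mm apart in y. Axes: the stand's, z up
- brush: wooden bench brush, about 0.23 kg, upright in the stand at the start with the stand's yaw. Block 40 mm (x) by 84 mm (y) by 32 mm high. Bristles below it, 16 mm (x) by 80 mm (y), of adjustable length: tips 24 to 40 mm below the origin, not reported, different each time, so feel for the bed. They give about 1.8 N per mm, up to 12 mm. Origin: centre of the block's underside, z up
- brush_grip (a point): place to grip the brush, 77 mm above its origin, on the upright handle: 24 mm (x, grip across this) by 36 mm (y), from 32 to 107 mm above the brush's origin. The brush's y goes across the bed when it sweeps along the bed
- heatsink: scrap: bare aluminium finned heatsink, 22 x 18 x 15 mm, lying on the bed; origin: centre of its underside at the start
- ferrite: scrap: dark grey ferrite block, 20 x 16 x 14 mm, lying on the bed; origin: centre of its underside at the start
- socket: scrap: bright steel socket shell, 18 x 16 x 13 mm, lying on the bed; origin: centre of its underside at the start
- terminal: scrap: stepped grey terminal block, 20 x 17 x 15 mm, lying on the bed; origin: centre of its underside at the start
- jar: bystander: amber glass jar with white cap, 56 mm diameter, 60 mm high, loose; origin: centre of its underside
- spool: bystander: metal spool standing on its flange, 52 mm diameter, 34 mm high, loose; origin: centre of its underside
- driver: bystander: black-handled screwdriver, 160 mm long, lying on the tin, loose; its length along its x

How it is judged:
By the outcome, as a careful person would: the job done as asked, in the order asked, and still so for the second after the job is handed in, with the robot touching nothing.
It also fails if it takes over 51 s, if anything falls off the work surface, if the arm or the gripper's body presses on something with over 40 N, if the wrist force passes 120 N, or if a joint passes its speed limit or range.

### The arm

A 6-joint arm with a two-finger parallel gripper is mounted at the origin on the work surface. World frame = base frame: x ahead of the robot, y to its left, z up, the work surface at z = 0. Lengths are in m, angles in rad, forces in N, time in s.
With the tool pointing down it reaches from about 0.25 to 0.8 m from the base axis. Payload 3.9 kg.
Tool frame: the origin (TCP) lies between the finger pads; the fingertips stand 19 mm ahead of it and the grasp point (between the pads) is the TCP; z points along the fingers, y is the line along which they close (so a half turn about z gives the same grasp; the last joint's range is limited). The gripper opens to 85 mm and grips with 20 to 120 N. Pads are 22 mm wide; open, the fingers measure 114 mm over their backs; the gripper's body (76 mm by 85 mm) begins 54 mm behind the grasp point. The pads swing forward as they close: fully open they stand 13 mm farther back than shut.
Start: joints at [-1.182, 0.26, -0.138, 1.173, 0, 1.571], TCP at [0.199, -0.486, 0.25] pointing down, gripper open.
Joint ranges: [-2.78, 2.78], [-0.83, 1.72], [-1.28, 1.37], [-1.9, 2.12], [-1.57, 1.48], [-3.14, 3.14]. Speed limits (rad/s): [2.57, 2.57, 3.14, 3.14, 3.14, 3.14].

### API

Orientations are given as [roll, pitch, yaw] about the fixed x, y, z axes, in that order (R = Rz(yaw) Ry(pitch) Rx(roll)).
In Python, from cell import arm, jaws, sensors, optics gives the robot as it stands. Calls block until the motion is done:
- arm.move_pose(position, orientation): joint-space move of the TCP to a pose.
- arm.move_linear(position, orientation=None, speed=0.15): straight line of the TCP; orientation=None keeps the orientation; speed is the mean speed in m/s.
- arm.move_joints(angles): joint-space move.
- jaws.set_gripper(opening, f_grip=None): opening from 0.0 (shut) to 1.0 (fully open); f_grip is the grip in N (None keeps the last); returns when the fingers have stopped.
- arm.dwell(seconds).
- arm.ik(position, orientation): joint angles nearest the present ones, or None.
- sensors.sense(): the state.
- optics.get_image(name): name is "side" or "top" or "wrist"; returns a dict with "pixels" (384x512x3 uint8, blue, green, red), "fovy" (degrees; the focal length in pixels is half the picture's height over the tangent of half this angle, whatever the lens; pixels are square), "cx", "cy" (the principal point, pixels), "dist_coeffs" ([k1, k2, p1, p2, k3] as OpenCV has them; the pictures are not rectified), "extrinsics" (4x4, takes a point from camera to world coordinates); the wrist camera has in their place "hand_eye" (4x4, takes a point from camera to tool coordinates, whose origin is the TCP and whose axes are the flange's). Camera axes: x right, y up, looking along -z (the intrinsics and any distortion apply to the point x, -y, -z); pixel columns grow to the right and rows downward; lengths in m; the calibration is good to about 2 mm. A picture is of the moment at which its call begins: read the wrist's pose just before it. There is no depth.
A pose or a line that the arm cannot do raises arm.IKError and nothing moves.
- arm.sign_off(): hands the job in; it is judged then, once.
The state is a dict: "time_s": time; "q": joint angles; "joint_vel": joint speeds; "joint_efforts": joint torques, N m; "position": TCP position; "tcp_rot": TCP orientation; "ft_force": force on the tool from outside, world axes, zero at the start; "ft_torque": the same for the moment, N m; "gripper_width": opening from 0.0 (shut) to 1.0 (fully open); "gripper_force": force on a finger pad.
Only numpy, scipy, OpenCV 4.12 (cv2) and the standard library are available. Lean on these libraries where they do the work, as an engineer would, in place of code of your own. Each camera call takes 0.05 s, during which the arm holds its last target. There are 200 camera calls.

## Working session

There is one attempt and no reset: what is moved stays moved. The work goes in short steps, each a Python script; the robot and the scene stay as the last script left them, time stands still between calls to the robot, and variables do not carry over. Pictures are saved under pics/ and viewed, at most 10 in all, crops included, and the job is handed in when it is done.

```bash
mkdir -p pics; ls
python3 - <<'E'
from cell import arm,jaws,sensors,optics
import cv2,numpy as np,pickle
for n in("side","top"):
    d=optics.get_image(n);pickle.dump(d,open(n+".pkl","wb"));cv2.imwrite(f"pics/{n}.png",d["pixels"])
    print(n,d["fovy"],d["cx"],d["cy"],d["dist_coeffs"]);print(np.round(d["extrinsics"],3))
s=sensors.sense();print(s["time_s"],s["position"],s["tcp_rot"],s["ft_force"])
E
```

```text
pics
side 45.96839334044711 249.82443898609048 188.39078589794423 [-0.01043512  0.          0.          0.          0.        ]
[[-0.866  0.317 -0.386  0.161]
 [-0.5   -0.55   0.669  0.596]
 [ 0.     0.773  0.635  0.673]
 [ 0.     0.     0.     1.   ]]
top 47.808429330894214 256.4641112023082 194.54922970620115 [-0.01966537  0.          0.          0.          0.        ]
[[ 0.004  0.988 -0.152  0.405]
 [-1.     0.005  0.004  0.005]
 [ 0.005  0.152  0.988  0.983]
 [ 0.     0.     0.     1.   ]]
0.1 [ 0.1988052  -0.48527328  0.249532  ] [-3.13979680e+00 -2.50970386e-05  3.88781167e-01] [ 0.14325289 -0.31219485 -0.36885156]
```

View pics/top.png

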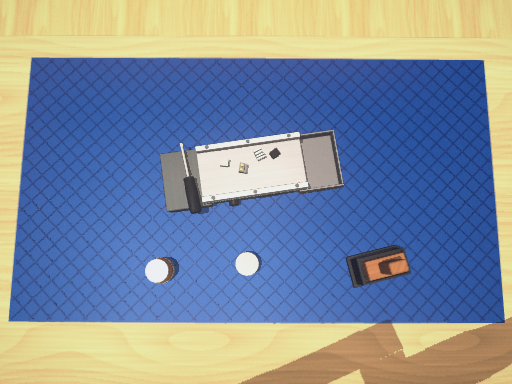

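View pics/side.png

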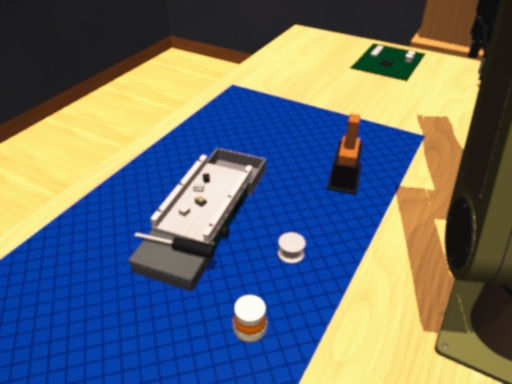

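The top view shows the bed at about (250,165), with the tray at its right end (-y) and the tin and driver at the left. The four scraps span cols 222-280, and the stand with the brush is at (380,266). I'll zoom in next.

```bash
cat > h.py <<'E'
import cv2,numpy as np,pickle
from scipy.spatial.transform import Rotation as Rn
def K(d):
    f=192/np.tan(np.radians(d["fovy"])/2); return np.array([[f,0,d["cx"]],[0,f,d["cy"]],[0,0,1]])
def ray(d,px,T=None):
    T=np.array(d["extrinsics"]) if T is None else T
    p=cv2.undistortPoints(np.float64(px).reshape(-1,1,2),K(d),np.float64(d["dist_coeffs"])).reshape(-1,2)
    v=np.c_[p[:,0],-p[:,1],-np.ones(len(p))]@T[:3,:3].T
    return T[:3,3],v
def onplane(d,px,z,T=None):
    o,v=ray(d,px,T); return o+v*((z-o[2])/v[:,2])[:,None]
def proj(d,P,T=None):
    T=np.array(d["extrinsics"]) if T is None else T
    c=(np.float64(P).reshape(-1,3)-T[:3,3])@T[:3,:3]*[1,-1,-1]
    return cv2.projectPoints(c,np.zeros(3),np.zeros(3),K(d),np.float64(d["dist_coeffs"]))[0].reshape(-1,2)
E
python3 - <<'E'
from h import *
d=pickle.load(open("top.pkl","rb"));im=d["pixels"]
a=cv2.resize(im[125:217,155:350],None,fx=4,fy=4,interpolation=cv2.INTER_CUBIC)
b=cv2.resize(im[242:292,340:415],None,fx=4,fy=4,interpolation=cv2.INTER_CUBIC)
o=np.zeros((a.shape[0]+b.shape[0],a.shape[1],3),np.uint8);o[:a.shape[0]]=a;o[a.shape[0]:,:b.shape[1]]=b
s=pickle.load(open("side.pkl","rb"))["pixels"]
c=cv2.resize(s[108:195,320:375],None,fx=2.2,fy=2.2,interpolation=cv2.INTER_CUBIC)
o[a.shape[0]:a.shape[0]+min(c.shape[0],200),400:400+c.shape[1]]=c[:200]
cv2.imwrite("pics/z.png",o);print(o.shape)
E
```

```text
(568, 780, 3)
```

View pics/z.png

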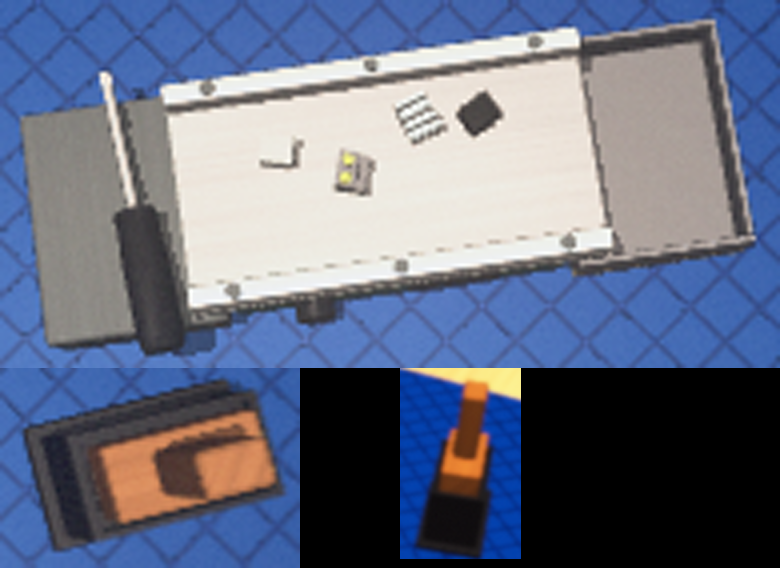

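Bed end on the tin side is near crop x 165-190, and the rails' outer corners are clear. The socket is the leftmost scrap, at crop (262-300,155). The driver lies just left of the bed end, with its handle at crop (150,280). The stand corners are visible too. Next I'll compute positions.

Run:
```python
from h import *
d=pickle.load(open("top.pkl","rb"));im=d["pixels"]
m=((im.min(2)>150)*255).astype(np.uint8);m[:125]=0;m[217:]=0;m[:,:150]=0;m[:,350:]=0
n,l,st,c=cv2.connectedComponentsWithStats(m);k=1+st[1:,4].argmax()
cn=max(cv2.findContours((l==k).astype(np.uint8),0,1)[0],key=cv2.contourArea)
q=cv2.approxPolyDP(cv2.convexHull(cn),5,True).reshape(-1,2);print(q)
q=np.array([[162,87],[579,29],[612,230],[190,303]])/4+[155,125]-.375
P=onplane(d,q,.072);print(P.round(4));e=np.roll(P,-1,0)-P;print("sizes",np.linalg.norm(e,axis=1).round(4),"c",P.mean(0).round(4),"yaw ends",np.degrees(np.arctan2(e[:,1],e[:,0])).round(2))
t=np.array([[714,20],[755,240],[577,272]])/4+[155,125]-.375;P=onplane(d,t,.038);print("tray far corners",P.round(4))
s=np.array([[25,432],[228,382],[283,490],[57,549]])*1.;s=(s-[0,368])/4+[340,242]-.375
for z in(.07,.09):
    P=onplane(d,s,z);e=np.roll(P,-1,0)-P;print("stand",z,P.round(4).tolist(),np.linalg.norm(e,axis=1).round(4),P.mean(0).round(4),np.degrees(np.arctan2(e[:,1],e[:,0])).round(1))
sc=np.array([[262,163],[300,145],[335,185],[400,110],[480,113]])/4+[155,125]-.375
print("scrap",onplane(d,sc,.055).round(4))
# side view rays vs stand
```

```text
[[329 140]
 [333 186]
 [202 201]
 [197 153]]
[[ 0.6508  0.1347  0.072 ]
 [ 0.6846 -0.0915  0.072 ]
 [ 0.5734 -0.1079  0.072 ]
 [ 0.5328  0.1167  0.072 ]]
sizes [0.2286 0.1124 0.2282 0.1193] c [0.6104 0.013  0.072 ] yaw ends [ -81.5  -171.6   100.23    8.65]
tray far corners [[ 0.7008 -0.1716  0.038 ]
 [ 0.5744 -0.1915  0.038 ]
 [ 0.5559 -0.0924  0.038 ]]
stand 0.07 [[0.4138, -0.186, 0.07], [0.4401, -0.2938, 0.07], [0.3842, -0.3202, 0.07], [0.3538, -0.2011, 0.07]] [0.1109 0.0618 0.1229 0.0618] [ 0.398  -0.2503  0.07  ] [ -76.3 -154.7  104.3   14.1]
stand 0.09 [[0.4136, -0.1818, 0.09], [0.4394, -0.2872, 0.09], [0.3847, -0.3131, 0.09], [0.355, -0.1966, 0.09]] [0.1085 0.0605 0.1202 0.0605] [ 0.3982 -0.2447  0.09  ] [ -76.3 -154.7  104.3   14.1]
scrap [[ 0.6128  0.0812  0.055 ]
 [ 0.623   0.0606  0.055 ]
 [ 0.6007  0.0411  0.055 ]
 [ 0.643   0.0058  0.055 ]
 [ 0.6416 -0.0382  0.055 ]]
```

```bash
cat >> h.py <<'E'
def wshot(name):
    from cell import sensors,optics
    s=sensors.sense();d=optics.get_image("wrist")
    B=np.eye(4);B[:3,:3]=Rn.from_euler("xyz",s["tcp_rot"]).as_matrix();B[:3,3]=s["position"]
    d["T"]=B@np.array(d["hand_eye"]);pickle.dump(d,open(name+".pkl","wb"));cv2.imwrite(f"pics/{name}.png",d["pixels"])
    print(name,s["time_s"],d["fovy"],d["T"].round(3).tolist());return d
E
python3 - <<'E'
from h import *
from cell import arm
pi=np.pi
arm.move_pose([0.56,0.013,0.36],[pi,0,np.radians(9)]);wshot("wb")
arm.move_pose([0.398,-0.25,0.36],[pi,0,np.radians(-76)]);wshot("ws")
a=cv2.hconcat([cv2.imread("pics/wb.png"),cv2.imread("pics/ws.png")]);cv2.imwrite("pics/w2.png",cv2.resize(a,(800,300),interpolation=cv2.INTER_AREA))
E
```

```text
wb 2.3333 68.71980144153086 [[0.155, 0.943, 0.296, 0.635], [-0.988, 0.148, 0.046, 0.025], [-0.0, -0.299, 0.954, 0.484], [0.0, 0.0, 0.0, 1.0]]
ws 6.8167 68.71980144153086 [[-0.97, 0.231, 0.073, 0.416], [-0.242, -0.926, -0.29, -0.323], [0.0, -0.299, 0.954, 0.484], [0.0, 0.0, 0.0, 1.0]]
```

View pics/w2.png

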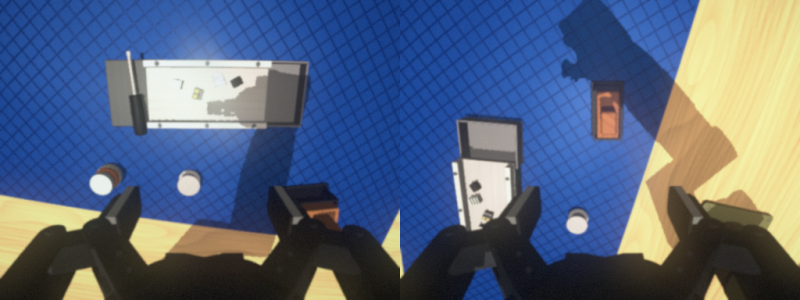

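Wrist views: the bed is at the top of the left picture and the stand is at about (607,110) in the right one. Cropping both for precise edges.

Run:
```python
from h import *
b=pickle.load(open("wb.pkl","rb"));s=pickle.load(open("ws.pkl","rb"))
A=cv2.resize(b["pixels"][68:172,130:400],None,fx=2.9,fy=2.9,interpolation=cv2.INTER_CUBIC)
B=cv2.resize(s["pixels"][96:186,235:300],None,fx=3.2,fy=3.2,interpolation=cv2.INTER_CUBIC)
o=np.zeros((600,800,3),np.uint8);o[:A.shape[0],:A.shape[1]]=A;o[305:305+B.shape[0],:B.shape[1]]=B
d=pickle.load(open("top.pkl","rb"));C=cv2.resize(d["pixels"][242:292,340:415],None,fx=5,fy=5,interpolation=cv2.INTER_CUBIC);o[305:555,300:675]=C
cv2.imwrite("pics/z2.png",o);print(A.shape,B.shape)
print(proj(s,[[.398,-.25,.06],[.398,-.25,.167]],s["T"]),proj(b,[[.61,.013,.05]],b["T"]))
```

```text
(302, 783, 3) (288, 208, 3)
[[260.97090863 151.93684054]
 [260.97150141 168.2345151 ]] [[266.24161025 118.54329299]]
```

View pics/z2.png

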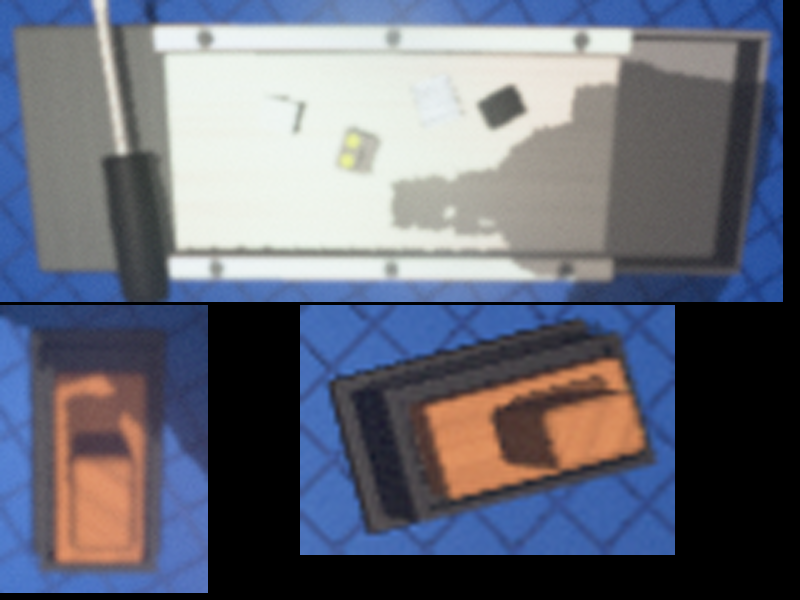

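Run:
```python
from h import *
b=pickle.load(open("wb.pkl","rb"));s=pickle.load(open("ws.pkl","rb"));t=pickle.load(open("top.pkl","rb"))
def rep(n,P):
    e=np.roll(P,-1,0)-P;print(n,"c",P.mean(0).round(4),"len",np.linalg.norm(e,axis=1).round(4),"ang",np.degrees(np.arctan2(e[:,1],e[:,0])).round(1))
def px(l,f,o): return (np.array(l)+.5)/f-.5+o
w=lambda l:px(l,2.9,[130,68]); v=lambda l:px(np.array(l)-[0,305],3.2,[235,96]); u=lambda l:px(np.array(l)-[300,305],5,[340,242])
rep("bed rails",onplane(b,w([[153,28],[632,30],[612,279],[168,280]]),.072,b["T"]))
rep("bed rails top",onplane(t,px([[162,87],[579,29],[612,230],[190,303]],4,[155,125]),.072))
rep("steel channel",onplane(b,w([[165,55],[618,55],[606,250],[177,250]]),.05,b["T"]))
rep("rail inner",onplane(b,w([[153,52],[632,53],[612,257],[168,257]]),.072,b["T"]))
rep("tin/tray",onplane(b,w([[16,27],[769,33],[740,271],[42,270]]),.038,b["T"]))
rep("handle ws",onplane(s,v([[71,457],[135,457],[136,552],[71,550]]),.167,s["T"]))
rep("block ws",onplane(s,v([[55,373],[147,373],[147,563],[55,563]]),.092,s["T"]))
for z in(.07,.09):
  rep("stand ws %g"%z,onplane(s,v([[33,332],[165,332],[157,570],[43,570]]),z,s["T"]))
rep("block top",onplane(t,u([[425,403],[617,360],[646,452],[450,500]]),.092))
rep("handle top edge-left",onplane(t,u([[537,395],[615,360],[648,450],[556,470]]),.167))
# scrap & driver extents in bed view
for n,l,z in[("socket",[[265,95],[305,100],[298,132]],.06),("heat/ferrite",[[415,80],[525,100]],.06),("driver handle right",[[155,152],[172,200],[168,295]],.05)]:
    print(n,onplane(b,w(l),z,b["T"]).round(4).tolist())
```

```text
bed rails c [0.6058 0.0151 0.072 ] len [0.2292 0.122  0.2304 0.1233] ang [ -81.3 -171.2   99.1    8.2]
bed rails top c [0.6104 0.013  0.072 ] len [0.2286 0.1124 0.2282 0.1193] ang [ -81.5 -171.6  100.2    8.7]
steel channel c [0.6061 0.0147 0.05  ] len [0.2299 0.1004 0.2319 0.1003] ang [ -81.  -170.3   98.9    8.5]
rail inner c [0.6064 0.0151 0.072 ] len [0.2307 0.0999 0.2285 0.1003] ang [ -81.2 -172.3   98.9    9. ]
tin/tray c [0.6066 0.0143 0.038 ] len [0.393  0.127  0.3934 0.1292] ang [ -81.5 -171.2   98.9    8.6]
handle ws c [ 0.3943 -0.2633  0.167 ] len [0.0226 0.0346 0.0237 0.0338] ang [-166.   105.5   12.2  -76.3]
block ws c [ 0.3938 -0.2635  0.092 ] len [0.0391 0.0837 0.0415 0.0837] ang [-166.   105.1   14.   -76.5]
stand ws 0.07 c [ 0.3949 -0.2669  0.07  ] len [0.0586 0.1097 0.0545 0.1097] ang [-166.   103.4   14.   -74.4]
stand ws 0.09 c [ 0.396  -0.2696  0.09  ] len [0.0558 0.1044 0.0519 0.1044] ang [-166.   103.4   14.   -74.4]
block top c [ 0.3963 -0.2641  0.092 ] len [0.0814 0.0385 0.0831 0.0399] ang [ -77.5 -164.6  103.5   12.9]
handle top edge-left c [ 0.4008 -0.2619  0.167 ] len [0.0327 0.035  0.0356 0.0283] ang [ -66.4 -161.9  102.    12.3]
socket [[0.626, 0.0822, 0.06], [0.6266, 0.062, 0.06], [0.6105, 0.0635, 0.06]]
heat/ferrite [[0.6446, 0.0092, 0.06], [0.6439, -0.0468, 0.06]]
driver handle right [[0.5887, 0.1373, 0.05], [0.565, 0.1263, 0.05], [0.5128, 0.1242, 0.05]]
```

Two views agree on the bed: centre (0.606, 0.015), yaw 8.9°, with the channel measuring 100 mm. They also agree on the brush: (0.3945, -0.2635), yaw 14°, with the block measuring 84×40 mm. Gripping now.

Run:
```python
from h import *
from cell import arm,jaws,sensors
pi=np.pi;R=[pi,0,np.radians(-76)];p=[.3945,-.2635]
arm.move_pose(p+[.25],R);arm.move_linear(p+[.137],R,speed=.12)
f0=np.array(sensors.sense()["ft_force"])
jaws.set_gripper(0.0,80);s=sensors.sense();print(s["gripper_width"],s["gripper_force"],np.array(s["ft_force"])-f0,s["position"],s["tcp_rot"])
np.save("pick.npy",np.r_[s["position"],s["tcp_rot"]])
arm.move_linear(p+[.20],R,speed=.1);arm.move_linear(p+[.27],R,speed=.15)
arm.dwell(.2);s=sensors.sense();print(s["time_s"],s["gripper_width"],s["gripper_force"],np.array(s["ft_force"])-f0,s["position"])
d=wshot("held")
```

```text
0.2723106918111288 78.6693549156189 [ 0.74507853 -0.34093706  2.49717826] [ 0.39493628 -0.26367604  0.13734746] [-3.14074361e+00 -5.91424241e-04 -1.32640974e+00]
10.6667 0.27065352249940766 78.3665657043457 [ 1.04609343 -0.37583853 -2.29736663] [ 0.39377616 -0.26301846  0.26864858]
held 10.6667 68.71980144153086 [[-0.97, 0.23, 0.075, 0.412], [-0.242, -0.926, -0.291, -0.336], [0.002, -0.301, 0.954, 0.393], [0.0, 0.0, 0.0, 1.0]]
```

View pics/held.png

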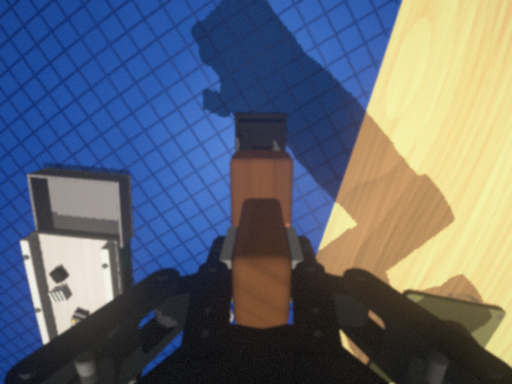

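The brush is held straight: the block spans cols 231–292 and the handle is between the pads. Moving over the tin end of the bed to feel for contact.

```bash
cat >> h.py <<'E'
YB=np.radians(8.9);C=np.array([.606,.0148]);RB=[np.pi,0,YB]
def bed(y,z,x=0.):
    return (C+[np.cos(YB)*x-np.sin(YB)*y,np.sin(YB)*x+np.cos(YB)*y]).tolist()+[z]
E
python3 - <<'E'
from h import *
from cell import arm,jaws,sensors
arm.move_pose(bed(92,.28) if 0 else bed(.092,.28),RB)
arm.move_linear(bed(.092,.185),RB,speed=.12);arm.dwell(.3)
F=lambda:np.mean([np.array(sensors.sense()["ft_force"]) for _ in range(3)],0)
f0=F();np.save("f0.npy",f0);print(f0,sensors.sense()["position"])
z=.170;arm.move_linear(bed(.092,z),RB,speed=.05)
while z>.147:
    arm.dwell(.1);f=F()-f0;print(round(z,4),f.round(2),round(sensors.sense()["position"][2],4))
    if f[2]>4.5:break
    z-=.0015 if f[2]<1 else .001;arm.move_linear(bed(.092,z),RB,speed=.03)
np.save("z.npy",z);print(sensors.sense()["time_s"],sensors.sense()["position"]);wshot("dn")
E
```

```text
[-0.10572578  0.07635949 -1.63052263] [0.59210208 0.10580082 0.18559639]
0.17 [ 0.64  0.11 -1.29] 0.17
0.1685 [ 0.37 -0.67 -0.27] 0.1686
0.167 [ 0.86 -0.59 -0.75] 0.167
0.1655 [-0.07 -0.18 -1.05] 0.1655
0.164 [ 1.   -0.13 -0.79] 0.164
0.1625 [-0.17  0.5  -0.62] 0.1625
0.161 [ 0.85 -0.56 -0.72] 0.161
0.1595 [ 0.16 -0.67 -1.82] 0.1595
0.158 [ 0.1  -0.39  2.05] 0.1584
0.157 [-0.05 -0.25  4.11] 0.1573
0.156 [-0.41  0.76  4.67] 0.1563
17.55 [0.59198391 0.10576317 0.15631532]
dn 17.55 68.71980144153086 [[0.155, 0.943, 0.295, 0.667], [-0.988, 0.148, 0.046, 0.118], [-0.0, -0.298, 0.954, 0.28], [0.0, 0.0, 0.0, 1.0]]
```

Run:
```python
from h import *
from cell import optics
a=optics.get_image("top")["pixels"];s=optics.get_image("side")["pixels"]
o=np.hstack([cv2.resize(a[110:220,150:350],(400,220)),cv2.resize(s[130:290,120:280],(400,400))[:220*1+180]]) if 0 else None
A=cv2.resize(a[110:230,150:350],(500,300));S=cv2.resize(s[100:290,110:300],(300,300));cv2.imwrite("pics/dn2.png",np.hstack([A,S]))
```

```text
(no output)
```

View pics/dn2.png

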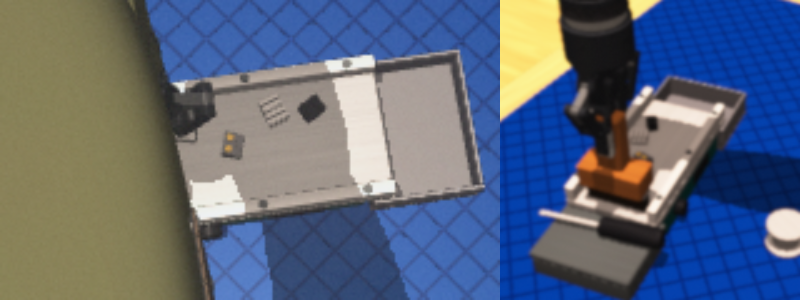

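The brush is on the bed behind all the scrap, between the rails and clear of the driver, bearing about 5 N. Sweeping.

Run:
```python
from h import *
from cell import arm,jaws,sensors
f0=np.load("f0.npy")-[0,0,.8];z=float(np.load("z.npy"))
for y in np.r_[np.arange(.062,-.10,-.03),-.112,-.124]:
    arm.move_linear(bed(y,z),RB,speed=.06)
    s=sensors.sense();f=np.mean([np.array(sensors.sense()["ft_force"]) for _ in range(3)],0)-f0
    print(round(y,3),round(z,4),f.round(1),np.round(s["position"],4))
    if y>-.1: z+=float(np.clip((f[2]-5.5)/1800*.7,-.0012,.0012))
arm.dwell(.3)
arm.move_linear(bed(-.124,.20),RB,speed=.1)
print(sensors.sense()["time_s"])
arm.move_linear(bed(-.124,.27),RB,speed=.15)
from cell import optics
a=optics.get_image("top");s=optics.get_image("side")["pixels"]
w=wshot("af")["pixels"]
A=cv2.resize(a["pixels"][110:230,150:350],(500,300));S=cv2.resize(s[100:290,110:300],(300,300))
cv2.imwrite("pics/sw.png",np.vstack([np.hstack([A,S]),np.hstack([cv2.resize(w,(400,300)),np.zeros((300,400,3),np.uint8)])]))
```

```text
Traceback (most recent call last):
cell.IKError: the arm cannot follow that straight line within its joint ranges
```

Run:
```python
from h import *
from cell import arm,sensors
s=sensors.sense();print(s["time_s"],np.round(s["q"],3),np.round(s["tcp_rot"],4))
z=.156
for y in(.085,.062,.03,0,-.03,-.06,-.09,-.124):
    q=arm.ik(bed(y,z),RB);print(y,None if q is None else np.round(q,3))
for dy in(0,5,-5):
  print(dy,arm.ik(bed(.03,z),[np.pi,0,YB+np.radians(dy)]))
```

```text
17.7 [ 0.177  0.44  -0.118  1.012  0.    -3.12 ] [-3.1415e+00 -6.0000e-04  1.5540e-01]
0.085 [ 0.165  0.44  -0.118  1.012  0.    -3.132]
0.062 [ 0.127  0.441 -0.118  1.013  0.     3.113]
0.03 [ 0.074  0.443 -0.113  1.015  0.     3.06 ]
0 [ 0.024  0.449 -0.104  1.018  0.     3.011]
-0.03 [-0.024  0.456 -0.091  1.023  0.     2.962]
-0.06 [-0.072  0.466 -0.075  1.03   0.     2.914]
-0.09 [-0.119  0.478 -0.054  1.039  0.     2.867]
-0.124 [-0.171  0.495 -0.025  1.051  0.     2.816]
0 [ 0.07376325  0.44337415 -0.11281721  1.01460497  0.          3.0600216 ]
5 [ 0.07376325  0.44337415 -0.11281721  1.01460497  0.          2.97275513]
-5 [ 0.07376325  0.44337415 -0.11281721  1.01460497  0.         -3.13589725]
```

Joint 6 is at its range end, so I'll lift, turn the brush half a turn (it is symmetric), set it down again and sweep.

Run:
```python
from h import *
from cell import arm,jaws,sensors,optics
R=[np.pi,0,YB-np.pi]
F=lambda:np.mean([np.array(sensors.sense()["ft_force"]) for _ in range(3)],0)
arm.move_linear(bed(.092,.23),RB,speed=.12)
arm.move_pose(bed(.092,.23),R)
print(np.round(sensors.sense()["q"],2),sensors.sense()["time_s"])
arm.move_linear(bed(.092,.165),R,speed=.1);arm.dwell(.2);f0=F()
z=.157;arm.move_linear(bed(.092,z),R,speed=.03);arm.dwell(.15)
f=F()-f0;print(f0,f.round(2),sensors.sense()["time_s"])
z+=float(np.clip((f[2]-5.5)/1800,-.0015,.0015))
arm.move_linear(bed(.092,z),R,speed=.03);arm.dwell(.1);f=F()-f0;print(z,f.round(2))
if not 2<f[2]<11: raise SystemExit
for y in(.06,.025,-.01,-.045,-.08,-.105,-.124):
    arm.move_linear(bed(y,z),R,speed=.07)
    f=F()-f0;print(y,round(z,4),f.round(1),np.round(sensors.sense()["position"],4))
    if y>-.1: z+=float(np.clip((f[2]-5.5)/1800*.6,-.001,.001))
arm.dwell(.2)
arm.move_linear(bed(-.124,.25),R,speed=.15)
print(sensors.sense()["time_s"])
a=optics.get_image("top");s=optics.get_image("side")["pixels"];pickle.dump(a,open("top2.pkl","wb"))
w=wshot("af")["pixels"]
A=cv2.resize(a["pixels"][110:230,150:350],(500,300));S=cv2.resize(s[100:290,110:300],(300,300))
cv2.imwrite("pics/sw.png",np.vstack([np.hstack([A,S]),np.hstack([cv2.resize(w,(400,300)),cv2.resize(a["pixels"],(400,300))])]))
```

```text
[ 0.18  0.4   0.02  1.19 -0.    0.02] 21.1167
[-0.51604018  0.31034706 -3.06674687] [ 1.78 -0.09  4.71] 22.6833
0.15655839312755812 [3.18 0.39 5.6 ]
0.06 0.1566 [-0.  -1.7  6.9] [0.5963 0.0726 0.1564]
0.025 0.157 [ 0.9 -1.4  5.9] [0.6025 0.0382 0.157 ]
-0.01 0.1572 [ 0.9 -1.7  6.2] [0.6076 0.0037 0.1571]
-0.045 0.1574 [ 0.7 -2.4  3.5] [ 0.6132 -0.031   0.1574]
-0.08 0.1567 [ 0.6 -2.3  6.4] [ 0.6187 -0.0655  0.1569]
-0.105 0.157 [ 0.  -1.8  5.8] [ 0.6225 -0.0903  0.157 ]
-0.124 0.157 [ 0.2 -0.   0.2] [ 0.6245 -0.1085  0.156 ]
28.1417
af 28.2417 68.71980144153086 [[-0.155, -0.944, -0.292, 0.549], [0.988, -0.147, -0.047, -0.119], [0.001, -0.295, 0.955, 0.373], [0.0, 0.0, 0.0, 1.0]]
```

View pics/sw.png

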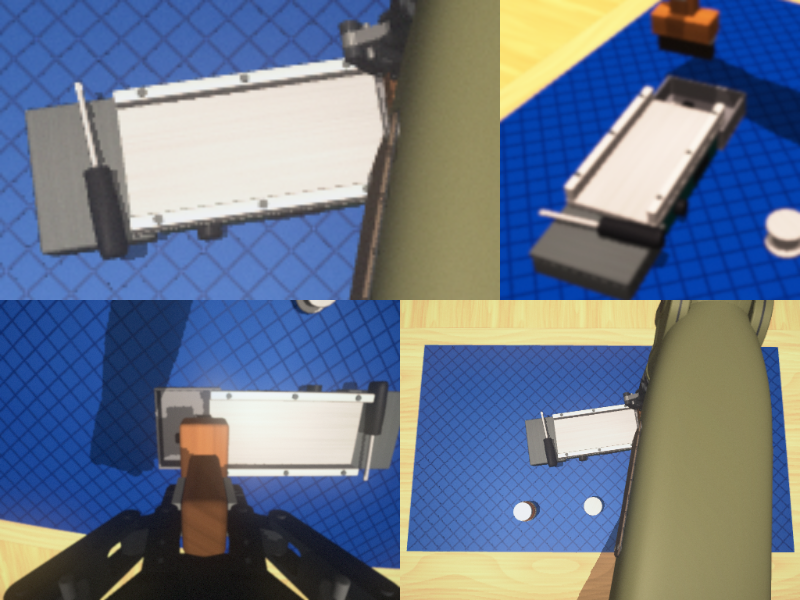

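The bed is clear, the scrap has gone into the tray, and the driver, spool and jar are where they were. Returning the brush.

Run:
```python
from h import *
from cell import arm,jaws,sensors,optics
R=[np.pi,0,np.radians(-76)];p=[.3947,-.2635]
F=lambda:np.mean([np.array(sensors.sense()["ft_force"]) for _ in range(3)],0)
arm.move_pose(p+[.25],R);arm.move_linear(p+[.185],R,speed=.12);arm.dwell(.2);f0=F()
for z in(.165,.15,.142,.1395,.1385,.1378,.137,.1362,.1355):
    arm.move_linear(p+[z],R,speed=.06);arm.dwell(.05);f=F()-f0;s=sensors.sense();print(z,f.round(1),np.round(s["position"],4))
    if np.linalg.norm(f)>5:break
print(s["time_s"],s["gripper_width"])
a=optics.get_image("side")["pixels"];cv2.imwrite("pics/in.png",cv2.resize(a[80:230,300:440],(560,600)))
```

```text
0.165 [-0.4  0.2  0.4] [ 0.3946 -0.2634  0.1648]
0.15 [0.8 0.5 0.3] [ 0.3945 -0.2634  0.1497]
0.142 [ 0.8 -0.1  0.2] [ 0.3945 -0.2634  0.1418]
0.1395 [0.8 0.7 0.1] [ 0.3947 -0.2635  0.1395]
0.1385 [-0.5 -0.7  0.7] [ 0.3947 -0.2635  0.1385]
0.1378 [-0.  -0.7  0.5] [ 0.3947 -0.2635  0.1378]
0.137 [0.2 0.6 3.7] [ 0.3949 -0.2636  0.1373]
0.1362 [-1.4  0.8  9.7] [ 0.3949 -0.2636  0.1373]
33.8 0.27310391236218673
```

View pics/in.png

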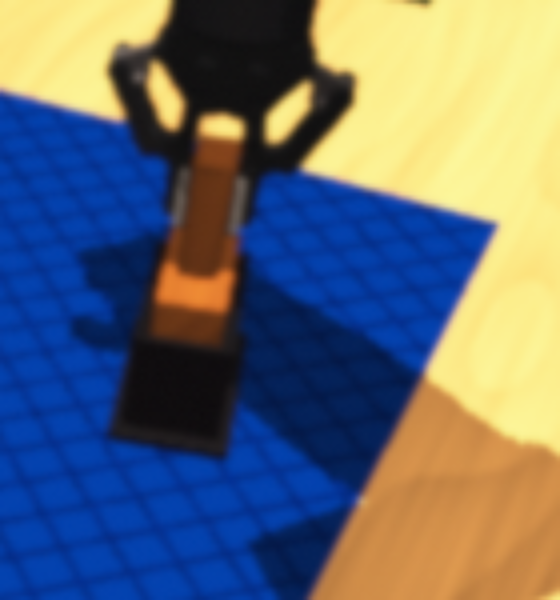

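The brush is seated: the force rises at z = 0.1373, the pick height. I'll release, retreat and take a last look at the tray and stand.

Run:
```python
from h import *
from cell import arm,jaws,sensors,optics
R=[np.pi,0,np.radians(-76)];p=[.3947,-.2635]
arm.move_linear(p+[.1373],R,speed=.03)
jaws.set_gripper(0.7);arm.move_linear(p+[.25],R,speed=.1)
arm.move_joints([-1.182,0.26,-0.138,1.173,0,-1.0]);arm.dwell(.2)
a=optics.get_image("top")["pixels"];print(sensors.sense()["time_s"])
A=cv2.resize(a[125:217,155:350],None,fx=3.2,fy=3.2);B=cv2.resize(a[235:300,140:420],None,fx=2.2,fy=2.2)
o=np.zeros((A.shape[0]+B.shape[0],630,3),np.uint8);o[:A.shape[0],:A.shape[1]]=A;o[A.shape[0]:,:B.shape[1]]=B
cv2.imwrite("pics/fin.png",o)
```

```text
37.3333
```

View pics/fin.png

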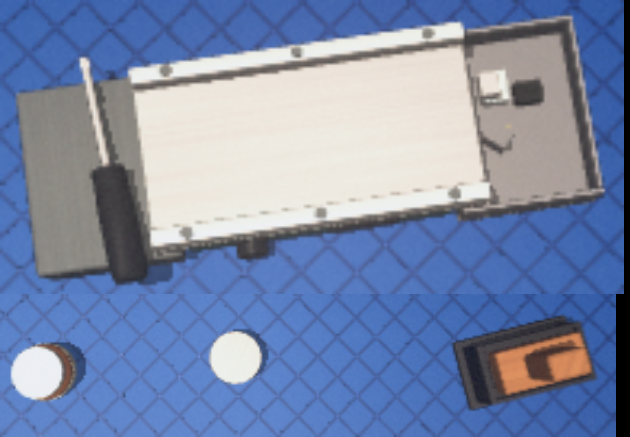

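All the pieces are in the tray: heatsink at (493,87), ferrite at (527,92), and the socket and terminal together near (500,140). The bed is clear, the bystanders look undisturbed, and the brush is seated as it was at the start.

```bash
python3 -c "
from cell import arm
print(arm.sign_off())"
```

```text
the job is handed in; nothing more can be done
None
```

The bed is clear with all four pieces in the tray, swept at about 4–7 N; the brush is seated back in its stand, the jar, spool and driver look unmoved in the last picture, and the job was handed in at about 37 s.

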